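# Shim the rocking optical head

## Robot

A 6-joint arm with a two-finger parallel gripper is mounted at the origin on the work surface. World frame = base frame: x ahead of the robot, y to its left, z up, the work surface at z = 0. Lengths are in mm, angles in rad, forces in N, time in s.
With the tool pointing down it reaches from about 350 to 775 mm from the base axis. Payload 7.3 kg.
Tool frame: the origin (TCP) lies at the very end of the fingers, on their centre line; the grasp point (between the pads) lies 19 mm behind it; z points along the fingers, x is the direction in which the jaws open and shut, and the axes are right-handed (so a half turn about z gives the same grasp; the last joint's range is limited). The gripper opens to 92 mm and grips with 3 to 60 N. Pads are 19 mm wide; open, the fingers measure 130 mm over their backs; the gripper's body (75 mm by 190 mm) begins 47 mm behind the grasp point.
Start: joints at [-1.414, 0.342, 1.524, -0, 1.275, -0.146], TCP at [156.574, -501.128, 226.741] pointing down, gripper open.
Joint ranges: [-2.53, 2.53], [-0.77, 2.02], [0.04, 2.7], [-1, 4.14], [0.28, 2.66], [-3.11, 3.11]. Speed limits (rad/s): [2.57, 2.57, 3.14, 3.14, 3.14, 3.14].

## Interface

Orientations are given as [roll, pitch, yaw] about the fixed x, y, z axes, in that order (R = Rz(yaw) Ry(pitch) Rx(roll)).
In Python, from plant import bot, capture, camera_params gives the robot as it stands.
- The arm moves only by the shell command python3 -m jog 'ROWS' [OPENING]. ROWS is a JSON object of lists of equal length, an entry for each row: "xyz": the shift along the world's x, y, z as a fraction of full scale, a list of three; "angular": the turn, a rotation vector about the world's x, y, z as a fraction of full scale, a list of three. In form: {"xyz": [[x, y, z], ...], "angular": [[wx, wy, wz], ...]}. A call has 1 to 10 rows; each row shifts and turns the pose as measured when the row begins; what a row does not reach is not made up. Full scale, the value 1, is 2 cm for a shift and 6 degrees for a turn. A row lasts 1/10 s, in which the tool goes at most 50 mm and 8.59 degrees, less where a joint would pass 70% of its speed; a pose out of reach is approached as far as the arm can. A call with a number of a shift or a turn outside -1 to 1 is refused whole. A call with a gripper value outside its range is refused whole. OPENING is the closure, from -1 (fully open) to 1 (shut), set as the call begins (- or left out, the last holds). The fingers move at their own pace and stop on an object; the grip force is fixed at half the most. Time passes only in rows, so rows that do not move let the fingers close. It gives the time, the measured TCP pose, the force and the opening at its end, in the units of the state.
- bot.get_obs(): the state, without advancing time (a new reading comes with each control period).
- capture(name): name is "scene" or "top"; returns the picture (384x512x3 uint8, red, green, blue); there is no depth.
- camera_params(name): a dict with "fx", "fy", "cx", "cy" (pixels), "k1" (the pictures are not rectified: a ray, as slopes to the right and down, at radius r is drawn at 1 + k1 r^2 times it, then the intrinsics apply), "rvec" (rotation vector, rad) and "tvec" (3), from world to camera coordinates, as OpenCV has them. Camera axes: x right, y down, z forward; pixel columns grow to the right and rows downward; lengths in mm; the calibration is good to about 2 mm. A picture is of the moment at which its call begins. camera_params takes no time and is no camera call.
- bot.close_job(): hands the job in, once; it reports no verdict.
The state is a dict: "time": time; "joint_positions": joint angles; "dq": joint speeds; "tau": joint torques, N m; "tool_pos": TCP position; "tcp_rot": TCP orientation; "contact_force": force on the tool from outside, world axes, zero at the start; "moment": the same for the moment, N m; "grip_width": finger opening in mm.
Only numpy, scipy, OpenCV 4.12 (cv2) and the standard library are available. Lean on these libraries where they do the work, as an engineer would, in place of code of your own. Each camera call takes 0.05 s, during which the arm holds its last target.

## Task

The white optical head rocks because its front foot is too short. Slide the flat shim (blue tab) under that foot until its nose meets the base plate, then slide the tapered shim (orange tab) in on top of it, by feel, just until the head is level and firm - never force it. Finally press down lightly for a moment on the knob above the foot to check that it no longer rocks, and leave the other things on the bench where they are.

Things in the scene. Friction and masses are not known exactly. Their poses are not given: they have to be found in the camera images.
- stop (a point): Middle of the lower front edge of the aluminium base plate (220 mm wide, top 12 mm above this point), the stop for the flat shim. x: the level direction in which both shims are slid in; y across; z up. The foot is centred 36 mm in front of this edge. Plate and head together stand 0 to 3.5 mm higher from one time to the next (bench: z = 0).
- foot (a point): Lowest point of the short front foot, a black rubber ball of 14 mm radius below a lug 34 mm wide. The head droops: the foot hangs 0.5 to 4.5 mm above the bench, and bears on a shim with about 3 to 8 N. It can be lifted 8 mm; then the head is level, the rear feet meet the plate and it goes no further (foot 8.5 to 12.5 mm above the bench). Axes as stop when level.
- knob (a point): Centre of the top of the steel knob (28 mm across, green dot) straight above the foot, 62 to 66 mm above the bench when level; z axis vertical when level. Press here: it is a sprung knob that sinks 1 mm for each 1.2 N, 10 mm at most; 5 to 12 N is right. The lug below it begins 13 mm in front of its axis and reaches from 32 to 46 mm above the bench (8 mm lower before shimming).
- flat_tab (a point): Middle of the upright blue tab at the tail of the flat shim, 28 mm above its underside. Tab: 16 mm long (x), 14 mm thick (y, grip here), top 44 mm above the underside. x axis points to the nose, 144 mm ahead. Fully home, this point is 144 mm in front of stop, 108 mm in front of the foot.
- taper_tab (a point): Middle of the upright orange tab of the tapered shim, 28 mm above its flat underside; tab sized as the blue one. x axis points to the thin tip, 62 mm ahead. The upper face is 1.5 mm above the underside at the tip and rises 1 in 5 to 8.3 mm at 34 mm behind the tip, from there level to the tab.
- head: White head, 2 to 3.3 kg, with two black round covers, turning freely on a cross bar 175 mm behind the foot (origin there; axes as stop when level). Housing: begins 52 mm behind the foot, 180 mm wide, top 90 mm above the bench; covers, from 100 mm behind the foot, up to 195 mm.
- flat: Flat shim: aluminium strip 32 mm wide, 5 mm thick, 152 mm long, 80 g, last 10 mm of the nose bevelled to 1.5 mm. Origin on the underside below the blue tab, which stands at the tail (strip ends 8 mm behind it). Sliding it under the foot takes some 5 to 14 N.
- taper: Tapered shim: brass, 26 mm wide, 60 g. Origin on its underside below the orange tab. It lies on the flat shim, ahead of the blue tab. Its tip must go 8 to 33 mm beyond the foot's centre, differently each time: sliding takes a steady 4 to 11 N, and once the head is level the push rises: half as much again is enough, twice or more is forcing it (18 N on the foot). Friction then keeps it there.
- driver: Bystander: screwdriver with green handle, lying.
- cap: Bystander: black lens cap, 68 mm across, 14 high.
- notes: Bystander: yellow note block 75 x 75 x 12.
- nut: Bystander: brass thumb nut, 26 mm across, 20 high.
- pencup: Bystander: blue cup 72 mm across, 95 high.
- jar: Bystander: amber jar 44 mm across, 60 high.
- disc: Bystander: glass disc lying in the grey tray at the robot's left.
There are look-alikes about, which are no part of the job. What is shaped like the taper but green or pink is not meant. Of the things shaped like the flat, the aluminium one is meant.

How it is judged:
By the outcome, as a careful person would: the job done as asked, in the order asked, and still so for the second after the job is handed in, with the robot touching nothing.
It also fails if it takes over 72 s, if anything falls off the work surface, if the arm or the gripper's body presses on something with over 40 N, if the wrist force passes 120 N, or if a joint passes its speed limit or range.

## Working session

There is one attempt and no reset: what is moved stays moved. The work goes in short steps, Python scripts to look and compute and a shell command to move; the robot and the scene stay as the last step left them, time stands still between calls to the robot, and variables do not carry over. Pictures are saved under pics/ and viewed, and the job is handed in when it is done.

```bash
ls; mkdir -p pics; python3 - <<'E'
from plant import bot,capture,camera_params
import cv2
o=bot.get_obs();print(o)
for n in("scene","top"):
    print(n,camera_params(n))
    im=capture(n);cv2.imwrite(f"pics/{n}0.png",im[:,:,::-1])
E
```

```text
pics
{'time': 0.0, 'joint_positions': array([-1.41402301e+00,  3.42698714e-01,  1.52498036e+00,  2.51603352e-05,
        1.27536803e+00, -1.45974088e-01]), 'dq': array([-0.00072343,  0.00117022, -0.00065354, -0.00078334, -0.00149815,
        0.00027264]), 'tau': array([-1.48099913e-03, -4.31247139e+01, -2.44220710e+01,  7.14990450e-02,
        5.59742725e-02, -1.25500501e-04]), 'tool_pos': array([ 156.50717856, -500.73141649,  226.07020162]), 'tcp_rot': array([-3.14135729e+00,  1.43548691e-03, -1.26805610e+00]), 'contact_force': array([-0.20652772,  0.56148539, -0.02006073]), 'moment': array([ 0.01445162, -0.02201805, -0.0117839 ]), 'grip_width': 91.76784320403416}
scene {'fx': 410.988788357347, 'fy': 410.988788357347, 'cx': 252.11525727099485, 'cy': 193.5631360712494, 'k1': -0.0581404185140763, 'rvec': array([ 1.56627282,  2.25690589, -0.64865485]), 'tvec': array([ 193.64527365, -391.14536727, 1831.36181223])}
top {'fx': 441.74833236911803, 'fy': 441.74833236911803, 'cx': 248.59479976368362, 'cy': 193.92556455634195, 'k1': 0.05993325453387471, 'rvec': array([ 2.11629226, -2.16290573,  0.15443847]), 'tvec': array([  16.8053976 ,  543.09588229, 1318.32050965])}
```

View pics/scene0.png

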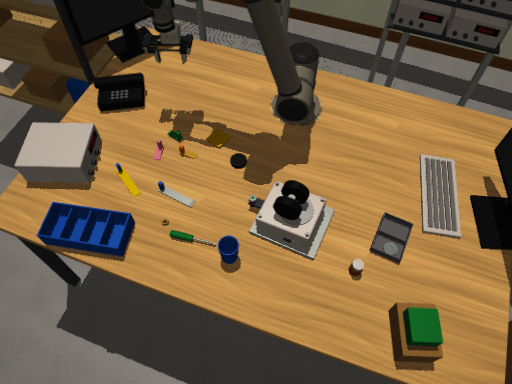

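View pics/top0.png

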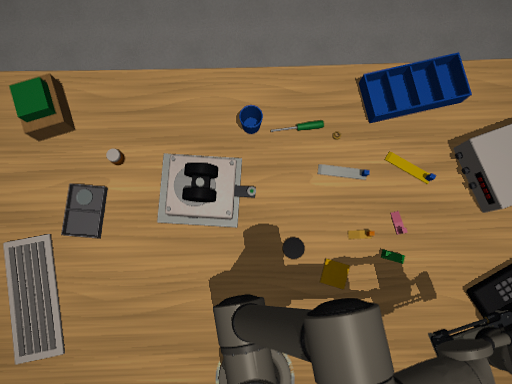

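```bash
cat > h.py <<'E'
import numpy as np,cv2
from plant import bot,capture,camera_params
P={n:camera_params(n) for n in("scene","top")}
def ray(n,u,v):
    p=P[n];x=np.array([(u-p['cx'])/p['fx'],(v-p['cy'])/p['fy']]);y=x.copy()
    for _ in range(20): y=x/(1+p['k1']*(y@y))
    R=cv2.Rodrigues(p['rvec'])[0];c=-R.T@p['tvec'];d=R.T@np.array([y[0],y[1],1]);return c,d/np.linalg.norm(d)
def onz(n,u,v,z):
    c,d=ray(n,u,v);return c+d*(z-c[2])/d[2]
def tri(a,b):
    c1,d1=ray("top",*a);c2,d2=ray("scene",*b)
    A=np.stack([d1,-d2],1);s=np.linalg.lstsq(A,c2-c1,rcond=None)[0]
    p,q=c1+s[0]*d1,c2+s[1]*d2;return (p+q)/2,np.linalg.norm(p-q)
def proj(n,X):
    p=P[n];R=cv2.Rodrigues(p['rvec'])[0];c=R@np.array(X,float)+p['tvec'];x=c[:2]/c[2];x=x*(1+p['k1']*(x@x));return x*p['fx']+[p['cx'],p['cy']]
def crop(n,im,x0,y0,x1,y1,s,name):
    c=cv2.resize(im[y0:y1,x0:x1,::-1],None,fx=s,fy=s,interpolation=cv2.INTER_CUBIC);cv2.imwrite("pics/"+name,c)
E
python3 - <<'E'
from h import *
t=cv2.imread("pics/top0.png")[:,:,::-1];s=cv2.imread("pics/scene0.png")[:,:,::-1]
crop("top",t,150,140,250,240,6,"t_head.png")
crop("top",t,300,140,410,250,6,"t_sh.png")
crop("s",s,140,130,240,210,7,"s_sh.png")
crop("s",s,240,170,340,260,6,"s_head.png")
E
```

```text
(no output)
```

View pics/t_head.png

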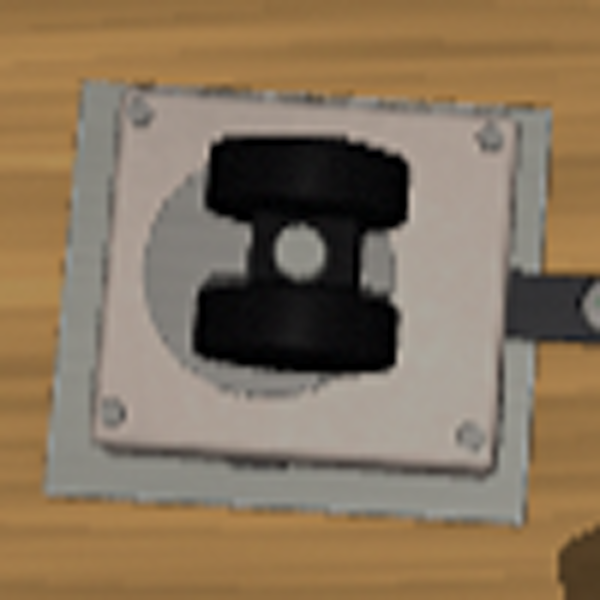

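View pics/t_sh.png

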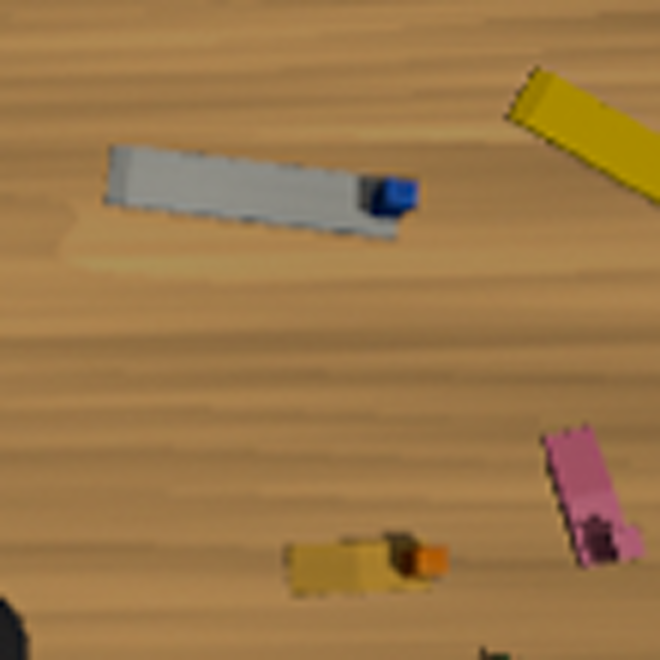

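View pics/s_sh.png

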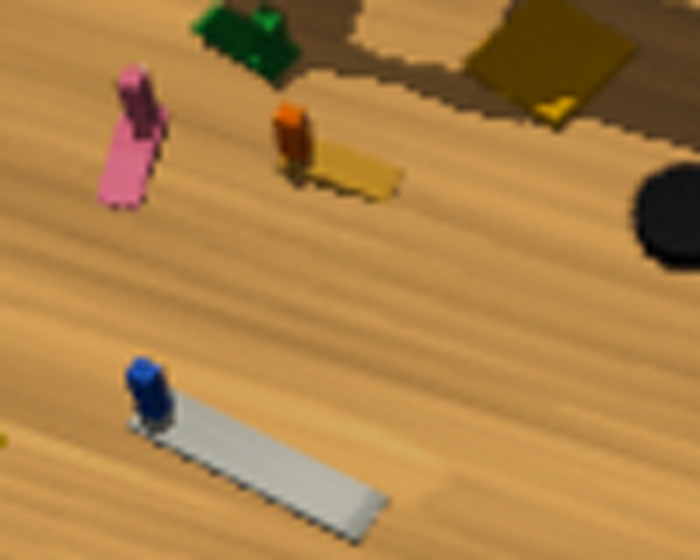

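View pics/s_head.png

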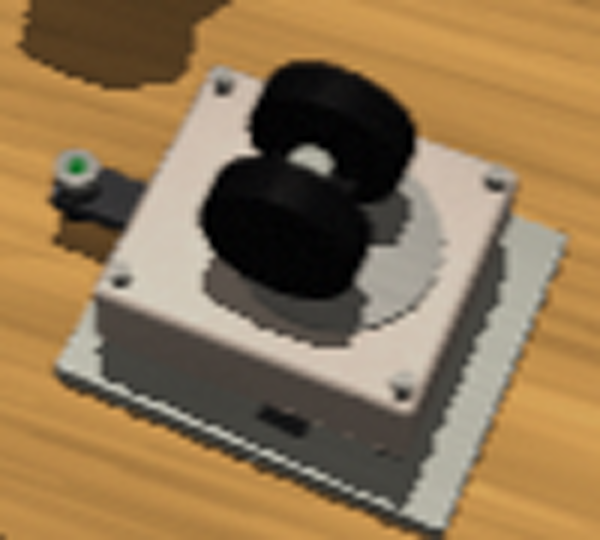

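```bash
python3 - <<'E'
from h import *
def c(u,v,x0,y0,s): return ((u+.5)/s-.5+x0,(v+.5)/s-.5+y0)
np.set_printoptions(precision=1,suppress=True)
print("plate z13.5 corners FR(+?),..")
for p in [(551,108),(525,522),(45,495),(85,82)]: print(onz("top",*c(*p,150,140,6),13.5))
for p in [(566,237),(442,532),(57,370)]: print('scene',onz("scene",*c(*p,240,170,6),13.5))
t=cv2.imread("pics/top0.png")[:,:,::-1];s=cv2.imread("pics/scene0.png")[:,:,::-1]
# green dot
def cen(im,f,box):
    h=cv2.cvtColor(np.ascontiguousarray(im),cv2.COLOR_RGB2HSV).astype(int);m=f(h[...,0],h[...,1],h[...,2])
    k=np.zeros_like(m);x0,y0,x1,y1=box;k[y0:y1,x0:x1]=1;m=m&k.astype(bool);v,u=np.nonzero(m);return (u.mean(),v.mean()),len(u),(u.min(),u.max(),v.min(),v.max())
g=lambda h,s_,v:(h>40)&(h<80)&(s_>60)
a=cen(t,g,(240,180,262,202));b=cen(s,g,(244,190,262,206));print('knob',a,b,tri(a[0],b[0]))
bl=lambda h,s_,v:(h>100)&(h<130)&(s_>120)&(v>60)
a=cen(t,bl,(355,160,375,185));b=cen(s,bl,(150,175,170,200));print('blue',a,b)
print(tri(a[0],b[0]))
blT=lambda h,s_,v:(h>100)&(h<130)&(s_>120)&(v>150)
a=cen(t,blT,(355,160,375,185));b=cen(s,blT,(150,175,170,200));print('blueTop',a,b,tri(a[0],b[0]),onz("top",*a[0],44))
oT=lambda h,s_,v:(h>3)&(h<16)&(s_>200)&(v>170)
a=cen(t,oT,(355,222,385,245));b=cen(s,oT,(175,140,190,160));print('orangeTop',a,b,tri(a[0],b[0]),onz("top",*a[0],44))
print('flat nose/tail')
for p in [(110,145),(105,204)]: print(onz("top",*c(*p,300,140,6),1))
for p in [(130,147),(127,207),(397,238),(365,176)]: print(onz("top",*c(*p,300,140,6),5))
print('scene flat')
for p in [(390,500),(355,543)]: print(onz("scene",*c(*p,140,130,7),1))
for p in [(360,485),(328,528),(130,425),(180,395)]: print(onz("scene",*c(*p,140,130,7),5))
print('taper')
for p in [(285,545),(293,597)]: print(onz("top",*c(*p,300,140,6),1))
for p in [(435,588)]: print(onz("top",*c(*p,300,140,6),8))
for p in [(404,172),(382,202)]: print('s',onz("scene",*c(*p,140,130,7),1))
E
```

```text
plate z13.5 corners FR(+?),..
[664.9  25.5  13.5]
[445.8  43.   13.5]
[465.4 291.3  13.5]
[684.5 272.3  13.5]
scene [465.7 293.4  13.5]
scene [683.5 275.4  13.5]
scene [663.2  28.9  13.5]
knob ((np.float64(251.36363636363637), np.float64(190.45454545454547)), 11, (np.int64(250), np.int64(253), np.int64(189), np.int64(192))) ((np.float64(252.125), np.float64(197.125)), 8, (np.int64(251), np.int64(253), np.int64(196), np.int64(198))) (array([550.7,  -2.7,  59.6]), np.float64(2.2651617308069825))
blue ((np.float64(366.0), np.float64(172.0)), 25, (np.int64(364), np.int64(368), np.int64(170), np.int64(174))) ((np.float64(160.0), np.float64(183.0)), 13, (np.int64(158), np.int64(162), np.int64(181), np.int64(185)))
(array([ 603.3, -357.3,   40.6]), np.float64(1.6372266900451053))<stdin>:11: RuntimeWarning: Mean of empty slice.
  ret = ret.dtype.type(ret / rcount)
Traceback (most recent call last):
ValueError: zero-size array to reduction operation minimum which has no identity
```

```bash
cat > m.py <<'E'
from h import *
def c(u,v,x0,y0,s): return ((u+.5)/s-.5+x0,(v+.5)/s-.5+y0)
np.set_printoptions(precision=1,suppress=True)
E
python3 - <<'E'
from m import *
print('tabs tops: crop coords')
for nm,a,b in [('blue',(401,194),(144,370)),('orange',(431,560),(290,112))]:
    print(nm,tri(c(*a,300,140,6),c(*b,140,130,7)),onz("top",*c(*a,300,140,6),44),onz("scene",*c(*b,140,130,7),44))
print('flat nose/tail')
for p in [(112,145),(105,204)]: print(onz("top",*c(*p,300,140,6),1))
for p in [(132,147),(127,207),(397,239),(365,176)]: print(onz("top",*c(*p,300,140,6),5))
print('scene flat')
for p in [(390,500),(355,543)]: print(onz("scene",*c(*p,140,130,7),1))
for p in [(360,485),(328,528),(130,425),(180,395)]: print(onz("scene",*c(*p,140,130,7),5))
print('taper')
for p in [(287,545),(293,597)]: print(onz("top",*c(*p,300,140,6),1))
for p in [(435,588)]: print(onz("top",*c(*p,300,140,6),8))
for p in [(404,172),(382,202)]: print('s',onz("scene",*c(*p,140,130,7),1))
for n,X in (('cap',(293,247)),('notes',(334,273)),('nut',(336,135)),('drvR',(323,125)),('yellow',(389,155)),('green',(381,255)),('pink',(398,222))): print(n,onz("top",*X,8))
E
```

```text
tabs tops: crop coords
blue (array([ 602.7, -357.1,   44. ]), np.float64(2.932764142735089)) [ 603.2 -358.6   44. ] [ 602.5 -355.6   44. ]
orange (array([ 415.3, -359.3,   47.2]), np.float64(3.4906285286219667)) [ 416.  -361.9   44. ] [ 413. -359.   44.]
flat nose/tail
[ 641.9 -219.2    1. ]
[ 610.  -214.1    1. ]
[ 639.7 -229.1    5. ]
[ 607.3 -225.     5. ]
[ 586.8 -365.4    5. ]
[ 621.  -350.7    5. ]
scene flat
[ 608.7 -211.     1. ]
[ 640.1 -217.4    1. ]
[ 607.8 -228.9    5. ]
[ 638.6 -233.6    5. ]
[ 617.2 -364.8    5. ]
[ 589.7 -347.8    5. ]
taper
[ 427.6 -300.     1. ]
[ 400.8 -301.6    1. ]
[ 403.7 -372.7    8. ]
s [ 401.1 -297.4    1. ]
s [ 425.7 -300.3    1. ]
cap [ 379.5 -128.5    8. ]
notes [ 298.4 -250.3    8. ]
nut [ 732.9 -278.7    8. ]
drvR [ 767.1 -238.7    8. ]
yellow [ 663.1 -442.     8. ]
green [ 350.2 -396.1    8. ]
pink [ 450.2 -455.     8. ]
```

```bash
python3 -m jog '{"xyz":[[0.93,0.3,0],[0.93,0.3,0],[0.93,0.3,0],[0.93,0.3,0],[0.93,0.3,0],[0.93,0.3,0],[0.93,0.3,0],[0.93,0.3,0],[0.93,0.3,0],[0.93,0.3,0]],"angular":[[0,0,1],[0,0,1],[0,0,1],[0,0,1],[0,0,1],[0,0,1],[0,0,1],[0,0,1],[0,0,1],[0,0,1]]}' 0.1
```

```text
time: 1.1
tool_pos: [346.1, -436.7, 221.7]
tcp_rot: [-3.137, 0.01, -0.184]
contact_force: [0.4, 0.2, -0.7]
grip_width: 41.3
```

```bash
python3 -m jog '{"xyz":[[1,0.31,-0.4],[1,0.31,-0.4],[1,0.31,-0.4],[1,0.31,-0.4],[1,0.31,-0.4],[1,0.31,-0.4],[1,0.31,-0.4],[1,0.31,-0.4],[1,0.31,-0.4],[1,0.31,-0.4]],"angular":[[0,0,0.25],[0,0,0],[0,0,0],[0,0,0],[0,0,0],[0,0,0],[0,0,0],[0,0,0],[0,0,0],[0,0,0]]}'; python3 -m jog '{"xyz":[[1,0.3,-0.4],[0.9,0.3,-0.4],[0.6,0.2,-0.4],[0,0,0]],"angular":[[0,0,0],[0,0,0],[0,0,0],[0,0,0]]}'
```

```text
time: 2.1
tool_pos: [552.8, -369.9, 134.6]
tcp_rot: [-3.133, 0.016, -0.153]
contact_force: [1.0, -0.3, -0.1]
grip_width: 41.6
time: 2.5
tool_pos: [605.5, -350.5, 105.0]
tcp_rot: [-3.129, 0.022, -0.151]
contact_force: [0.2, -0.4, -0.8]
grip_width: 41.2
```

```bash
cat > d.py <<'E'
from m import *
from scipy.spatial.transform import Rotation as R
def d(x,y,z,yaw):
    o=bot.get_obs();r=R.from_euler('xyz',o['tcp_rot']);g=R.from_euler('xyz',[np.pi,0,yaw])
    np.set_printoptions(precision=3,suppress=True)
    print('shift units',(np.array([x,y,z])-o['tool_pos'])/20,'turn units',np.degrees((g*r.inv()).as_rotvec())/6,'F',o['contact_force'],'pos',o['tool_pos'],'t',o['time'])
E
python3 -c "
from d import *
d(602.9,-357.1,12,-.156)"
```

```text
shift units [-0.128 -0.329 -4.65 ] turn units [-0.146 -0.187 -0.049] F [ 0.189 -0.366 -0.794] pos [ 605.466 -350.517  105.009] t 2.5
```

```bash
python3 -m jog '{"xyz":[[-0.13,-0.33,-0.6],[0,0,-0.6],[0,0,-0.6],[0,0,0]],"angular":[[-0.15,-0.19,-0.05],[0,0,0],[0,0,0],[0,0,0]]}'; python3 - <<'E'
from d import *
d(602.9,-357.1,12,-.156)
im=capture("top");crop("t",im,310,110,430,210,6,"t1.png")
im=capture("scene");crop("t",im,100,100,240,230,5,"s1.png")
E
```

```text
time: 2.9
tool_pos: [601.0, -357.9, 67.3]
tcp_rot: [3.141, 0.001, -0.157]
contact_force: [-0.7, 0.7, -0.9]
grip_width: 41.2
shift units [ 0.097  0.04  -2.763] turn units [ 0.    -0.013  0.007] F [-0.732  0.713 -0.881] pos [ 600.969 -357.902   67.264] t 2.9
```

View pics/s1.png

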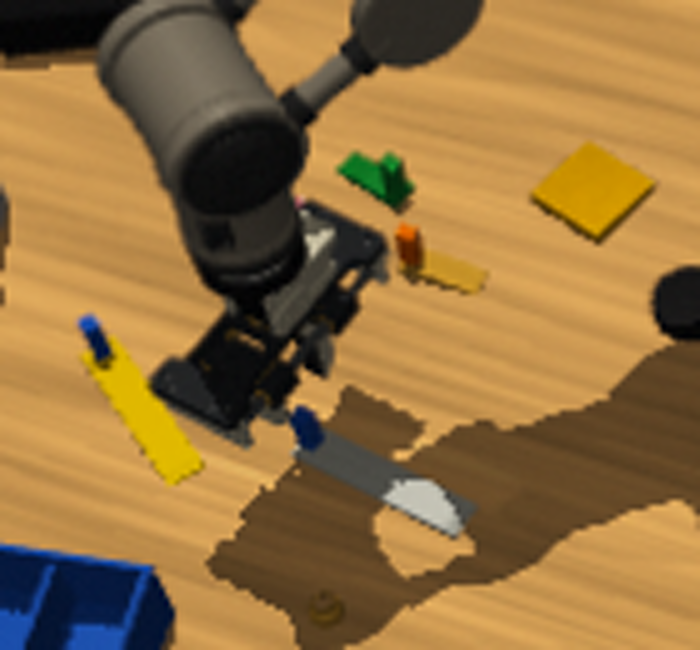

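View pics/t1.png

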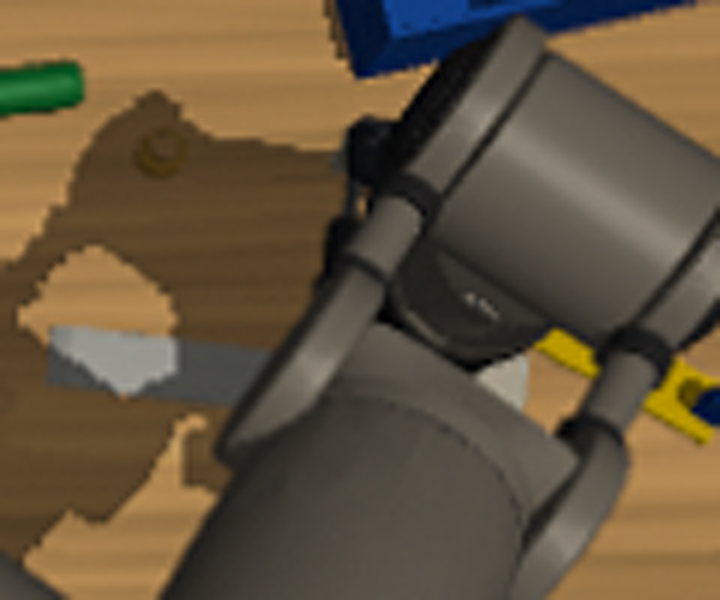

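The gripper hangs over the blue tab (scene crop at about 305,425), aligned with the shim. Descending.

```bash
python3 -m jog '{"xyz":[[0.1,0.04,-0.6],[0,0,-0.6],[0,0,-0.4]],"angular":[[0,0,0],[0,0,0],[0,0,0]]}';python3 -m jog '{"xyz":[[0,0,-0.4],[0,0,-0.4],[0,0,-0.2],[0,0,0]],"angular":[[0,0,0],[0,0,0],[0,0,0],[0,0,0]]}'; python3 -c "
from d import *
d(602.9,-357.1,12,-.156)"
```

```text
time: 3.3
tool_pos: [605.6, -358.7, 38.0]
tcp_rot: [3.137, -0.006, -0.157]
contact_force: [-0.4, -0.5, 0.0]
grip_width: 41.5
time: 3.7
tool_pos: [604.7, -357.8, 13.5]
tcp_rot: [3.139, -0.003, -0.156]
contact_force: [0.6, -0.3, 1.4]
grip_width: 40.9
shift units [-0.088  0.033 -0.076] turn units [0.027 0.023 0.003] F [ 0.562 -0.263  1.352] pos [ 604.661 -357.754   13.526] t 3.7
```

```bash
python3 -m jog '{"xyz":[[0,0,0],[0,0,0],[0,0,0],[0,0,0],[0,0,0]],"angular":[[0,0,0],[0,0,0],[0,0,0],[0,0,0],[0,0,0]]}' 1; python3 - <<'E'
from d import *
d(537,-173.5,12,-.083)
im=capture("scene");crop("t",im,100,130,240,230,5,"s2.png")
E
```

```text
time: 4.2
tool_pos: [605.3, -358.3, 14.9]
tcp_rot: [3.138, -0.005, -0.156]
contact_force: [0.6, -0.4, 0.3]
grip_width: 14.0
shift units [-3.415  9.24  -0.146] turn units [0.039 0.042 0.7  ] F [ 0.638 -0.414  0.266] pos [ 605.298 -358.3     14.929] t 4.2
```

View pics/s2.png

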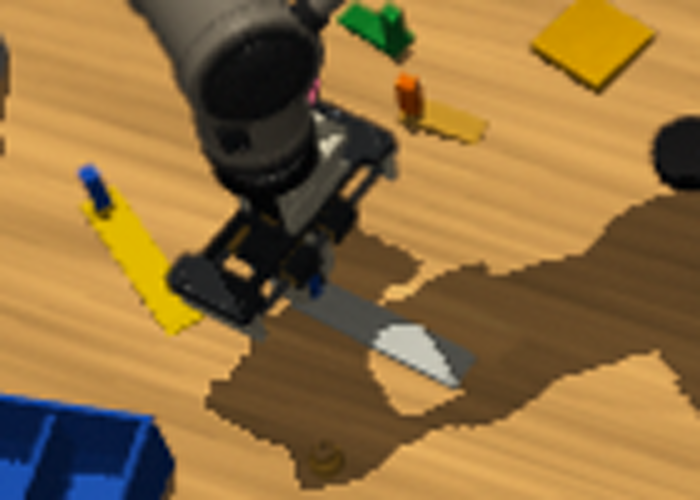

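```bash
python3 -m jog '{"xyz":[[0,0,0.15],[-0.34,0.9,0],[-0.34,0.9,0],[-0.34,0.9,0],[-0.34,0.9,0],[-0.34,0.9,0],[-0.34,0.9,0],[-0.34,0.9,0],[-0.3,0.8,0],[0,0,0]],"angular":[[0,0,0],[0,0,0.1],[0,0,0.1],[0,0,0.1],[0,0,0.1],[0,0,0.1],[0,0,0.1],[0,0,0.1],[0,0,0],[0,0,0]]}'; python3 - <<'E'
from d import *
d(537,-173.5,14,-.083)
im=capture("scene");crop("t",im,160,130,300,230,5,"s3.png")
im=capture("top");crop("t",im,220,130,360,230,5,"t3.png")
E
```

```text
time: 5.25
tool_pos: [549.7, -212.5, 20.3]
tcp_rot: [3.136, -0.008, -0.081]
contact_force: [0.4, -0.3, -0.5]
grip_width: 13.7
shift units [-0.635  1.952 -0.317] turn units [ 0.056  0.07  -0.016] F [ 0.369 -0.253 -0.465] pos [ 549.704 -212.548   20.342] t 5.25
```

View pics/s3.png

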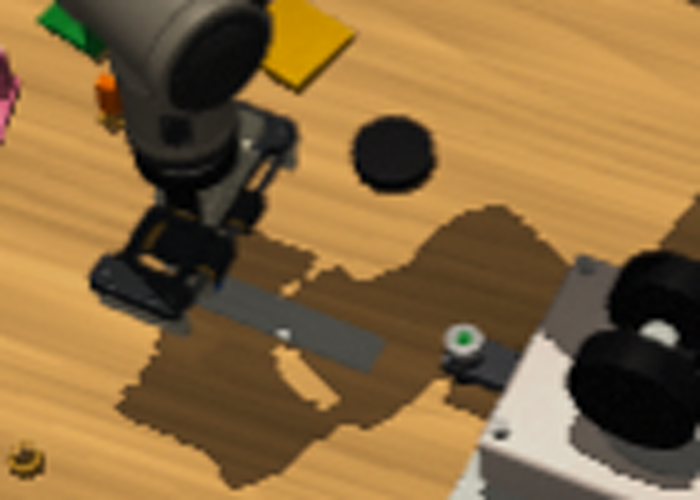

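View pics/t3.png

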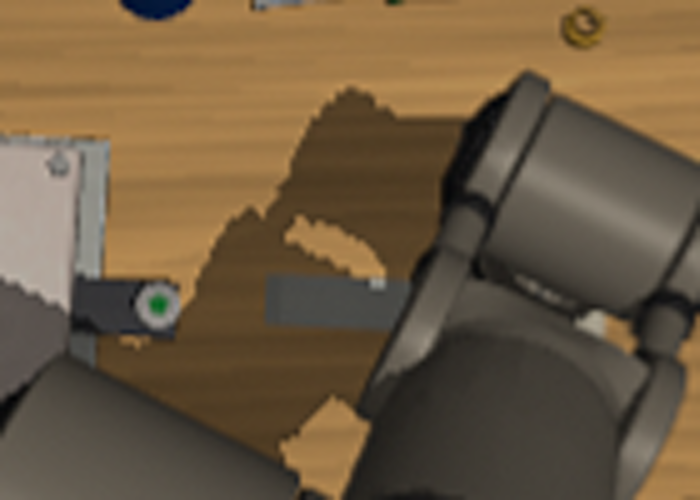

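```bash
python3 - <<'E'
from m import *
for p in [(265,277),(265,325)]: print(onz("top",*c(*p,220,130,5),6))
for p in [(384,342),(366,373)]: print(onz("scene",*c(*p,160,130,5),6))
k=tri(c(158,305,220,130,5),c(464,338,160,130,5));print(k)
print('lug front corners top z38',[onz("top",*c(*p,220,130,5),38) for p in [(176,283),(176,338)]])
for p in [(109,140),(96,368)]: print('plate',onz("top",*c(*p,220,130,5),13.5))
E
```

```text
[575.5 -71.4   6. ]
[544.8 -70.5   6. ]
[544.1 -67.8   6. ]
[574.4 -70.4   6. ]
(array([550.3,  -2. ,  59. ]), np.float64(2.686947052915481))
lug front corners top z38 [array([567.5, -14.7,  38. ]), array([533.2, -13.9,  38. ])]
plate [664.9  25.5  13.5]
plate [518.9  36.4  13.5]
```

```bash
python3 -m jog '{"xyz":[[-0.33,0.8,0],[-0.33,0.6,0],[0,0.2,-0.15],[0,0,-0.1],[0,0,0]],"angular":[[0,0,0],[0,0,0],[0.05,0.06,0],[0,0,0],[0,0,0]]}'; python3 - <<'E'
from d import *
d(536.4,-173.5,14,-.083)
im=capture("scene");crop("t",im,160,130,300,230,5,"s4.png")
im=capture("top");crop("t",im,220,130,360,230,5,"t4.png")
E
```

```text
time: 5.85
tool_pos: [539.9, -186.3, 15.9]
tcp_rot: [3.137, -0.007, -0.085]
contact_force: [0.1, 0.1, -0.5]
grip_width: 13.9
shift units [-0.174  0.64  -0.094] turn units [0.047 0.066 0.02 ] F [ 0.107  0.138 -0.464] pos [ 539.884 -186.299   15.887] t 5.85
```

View pics/s4.png

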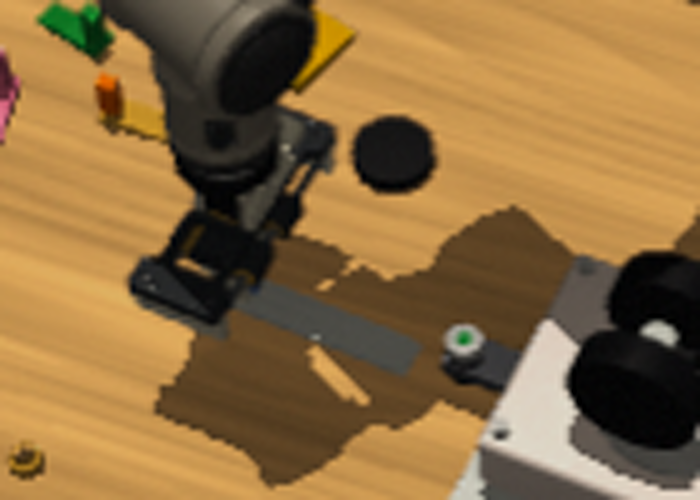

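View pics/t4.png

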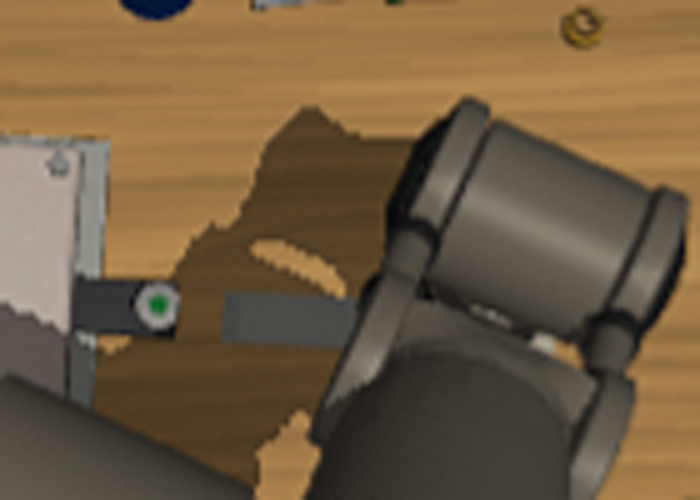

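```bash
python3 - <<'E'
from m import *
for p in [(225,291),(221,340)]: print(onz("top",*c(*p,220,130,5),1.5))
for p in [(420,345),(403,375)]: print(onz("scene",*c(*p,160,130,5),1.5))
E
```

```text
[567.9 -46.    1.5]
[536.5 -42.7   1.5]
[534.4 -42.2   1.5]
[563.8 -44.7   1.5]
```

```bash
python3 -m jog '{"xyz":[[-0.15,0.1,-0.06],[0,0.4,-0.03],[0.03,0.4,0],[0.03,0.4,0],[0,0,0]],"angular":[[0.03,0.05,0],[0,0,0],[0,0,0],[0,0,0],[0,0,0]]}'; python3 - <<'E'
from d import *
d(541.8,-107.6,14.5,-.083)
E
```

```text
time: 6.45
tool_pos: [538.6, -159.3, 14.6]
tcp_rot: [3.139, -0.003, -0.086]
contact_force: [-0.5, 0.2, -0.7]
grip_width: 13.8
shift units [ 0.16   2.585 -0.005] turn units [0.025 0.029 0.033] F [-0.538  0.244 -0.716] pos [ 538.607 -159.297   14.603] t 6.45
```

```bash
python3 -m jog '{"xyz":[[0,0.35,0],[0,0.35,0],[0.01,0.35,0]],"angular":[[0,0,0],[0,0,0],[0,0,0]]}'; python3 -m jog '{"xyz":[[0.02,0.35,0],[0.02,0.35,0],[0.03,0.35,0]],"angular":[[0,0,0],[0,0,0],[0,0,0]]}'; python3 - <<'E'
from d import *
d(541.8,-107.6,14.5,-.083)
E
```

```text
time: 6.75
tool_pos: [538.9, -137.0, 14.7]
tcp_rot: [3.139, -0.004, -0.086]
contact_force: [-0.3, -8.9, 1.2]
grip_width: 14.1
time: 7.05
tool_pos: [541.3, -117.2, 15.4]
tcp_rot: [3.134, -0.007, -0.085]
contact_force: [0.2, -5.6, 0.8]
grip_width: 14.1
shift units [ 0.023  0.478 -0.045] turn units [0.079 0.056 0.018] F [ 0.222 -5.568  0.802] pos [ 541.338 -117.157   15.396] t 7.05
```

```bash
python3 -m jog '{"xyz":[[0.01,0.15,0],[0.01,0.15,0]],"angular":[[0.05,0.04,0],[0,0,0]]}'; python3 -m jog '{"xyz":[[0.01,0.12,0]],"angular":[[0,0,0]]}';python3 -m jog '{"xyz":[[0.01,0.12,0]],"angular":[[0,0,0]]}'
```

```text
time: 7.25
tool_pos: [541.7, -111.1, 15.3]
tcp_rot: [3.138, -0.002, -0.084]
contact_force: [-0.5, -4.6, -2.4]
grip_width: 13.7
time: 7.35
tool_pos: [541.9, -108.8, 15.1]
tcp_rot: [3.137, -0.002, -0.084]
contact_force: [-0.5, -3.9, -2.8]
grip_width: 13.9
time: 7.45
tool_pos: [542.4, -107.8, 15.4]
tcp_rot: [3.135, -0.002, -0.083]
contact_force: [-2.6, -19.3, 1.0]
grip_width: 13.7
```

```bash
python3 -m jog '{"xyz":[[0,0.05,0],[0,0,0]],"angular":[[0,0,0],[0,0,0]]}'; python3 - <<'E'
from d import *
d(541.8,-107.6,14.5,-.083)
im=capture("scene");crop("t",im,160,130,300,230,5,"s5.png")
E
```

```text
time: 7.65
tool_pos: [542.2, -108.0, 15.6]
tcp_rot: [3.133, -0.002, -0.083]
contact_force: [-0.7, -0.5, -1.2]
grip_width: 13.8
shift units [-0.02   0.019 -0.056] turn units [0.084 0.016 0.   ] F [-0.687 -0.451 -1.185] pos [ 542.2   -107.986   15.621] t 7.65
```

View pics/s5.png

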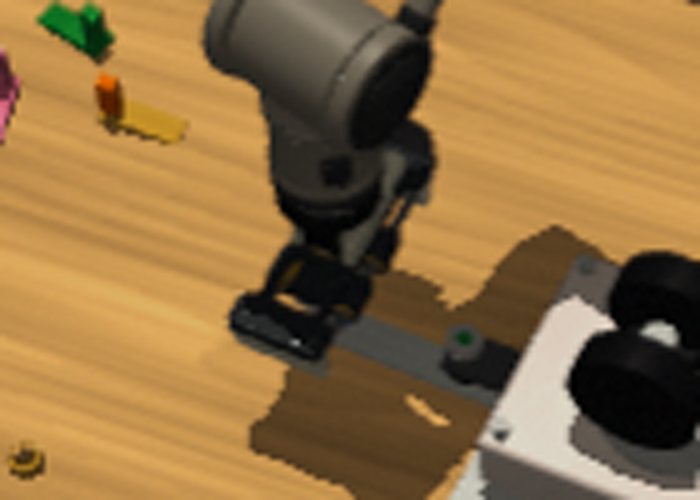

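```bash
python3 -m jog '{"xyz":[[0,0.1,0]],"angular":[[0,0,0]]}';python3 -m jog '{"xyz":[[0,0.08,0]],"angular":[[0,0,0]]}'
```

```text
time: 7.8
tool_pos: [542.5, -107.8, 15.9]
tcp_rot: [3.13, -0.003, -0.082]
contact_force: [-2.2, -17.8, 2.6]
grip_width: 13.8
time: 7.9
tool_pos: [542.6, -107.8, 16.3]
tcp_rot: [3.128, -0.004, -0.082]
contact_force: [-1.9, -10.2, 0.4]
grip_width: 13.9
```

```bash
python3 -m jog '{"xyz":[[0,0,0],[0,0,0],[0,0,0],[0,0,0.6],[0,0,1],[0,0,1],[0,0,1],[0,0,1]],"angular":[[0,0,0],[0,0,0],[0,0,0],[0.1,0.03,0],[0,0,0],[0,0,0],[0,0,0],[0,0,0]]}' 0.1;  python3 -m jog '{"xyz":[[-0.44,-0.88,0],[-0.44,-0.88,0],[-0.44,-0.88,0],[-0.44,-0.88,0],[-0.44,-0.88,0],[-0.44,-0.88,0],[-0.44,-0.88,0],[-0.44,-0.88,0],[-0.44,-0.88,0],[-0.44,-0.88,0]],"angular":[[0,0,0.1],[0,0,0.1],[0,0,0.1],[0,0,0.1],[0,0,0.1],[0,0,0.1],[0,0,0.1],[0,0,0.1],[0,0,0.1],[0,0,0]]}'; python3 - <<'E'
from d import *
d(414.5,-360.4,70,0.01)
im=capture("scene");crop("t",im,160,130,300,230,5,"s6.png")
im=capture("top");crop("t",im,220,130,360,250,5,"t6.png")
E
```

```text
time: 8.7
tool_pos: [540.0, -102.4, 108.1]
tcp_rot: [-3.137, 0.009, -0.082]
contact_force: [0.3, -0.6, 0.3]
grip_width: 41.2
time: 9.7
tool_pos: [452.5, -276.5, 112.0]
tcp_rot: [-3.131, -0.0, 0.024]
contact_force: [0.5, 0.2, -0.1]
grip_width: 41.4
shift units [-1.902 -4.196 -2.1  ] turn units [-0.097  0.001 -0.135] F [ 0.531  0.232 -0.062] pos [ 452.549 -276.476  111.999] t 9.7
```

View pics/s6.png

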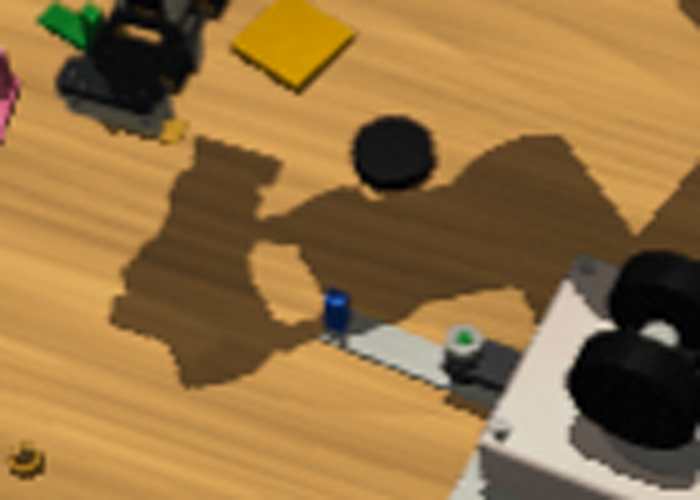

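View pics/t6.png

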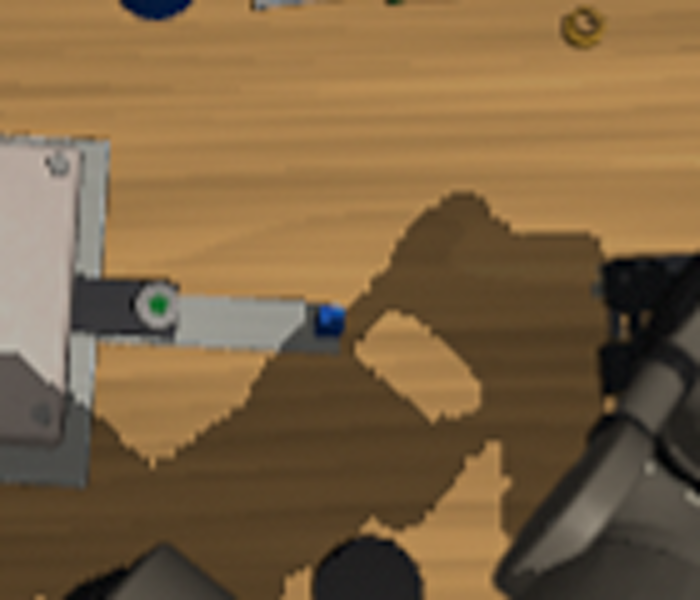

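```bash
python3 -m jog '{"xyz":[[-0.4,-0.9,0],[-0.4,-0.9,-0.2],[-0.4,-0.9,-0.2],[-0.4,-0.9,-0.2],[-0.3,-0.6,-0.5],[0,0,-0.5],[0,0,0]],"angular":[[0,0,-0.1],[-0.1,0,0],[0,0,0],[0,0,0],[0,0,0],[0,0,0],[0,0,0]]}'; python3 - <<'E'
from d import *
d(414.5,-360.4,14,0.01)
P0=proj("top",[550.8,0,5]);P1=proj("top",[541.8,-107.6,5]);print(P0,P1)
im=capture("scene");crop("t",im,120,100,260,200,5,"s7.png")
E
```

```text
time: 10.5
tool_pos: [414.1, -360.6, 76.6]
tcp_rot: [-3.14, -0.001, 0.013]
contact_force: [0.2, 0.7, 0.4]
grip_width: 41.1
shift units [ 0.022  0.011 -3.13 ] turn units [-0.015  0.007 -0.026] F [0.244 0.717 0.369] pos [ 414.056 -360.616   76.592] t 10.5
[250.215 193.274] [284.372 195.336]
```

View pics/s7.png

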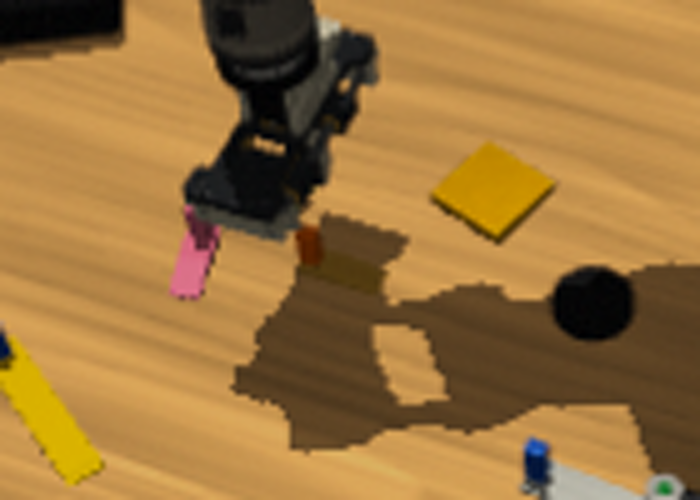

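```bash
python3 -m jog '{"xyz":[[0.02,0,-0.8],[0,0,-0.8],[0,0,-0.5]],"angular":[[0,0,0],[0,0,0],[0,0,0]]}';python3 -m jog '{"xyz":[[0,0,-0.5],[0,0,-0.35],[0,0,0]],"angular":[[0,0,0],[0,0,0],[0,0,0]]}'; python3 -c "
from d import *
d(414.5,-360.4,14,0.01)"
```

```text
time: 10.85
tool_pos: [417.1, -359.5, 35.8]
tcp_rot: [3.14, -0.004, 0.016]
contact_force: [-0.4, -0.2, 0.1]
grip_width: 41.5
time: 11.15
tool_pos: [417.6, -357.9, 17.0]
tcp_rot: [3.141, -0.003, 0.017]
contact_force: [0.9, 1.0, -0.1]
grip_width: 41.2
shift units [-0.154 -0.124 -0.15 ] turn units [ 0.004  0.031 -0.071] F [ 0.915  1.023 -0.142] pos [ 417.575 -357.917   16.996] t 11.15
```

```bash
python3 -m jog '{"xyz":[[-0.1,-0.12,-0.13],[0,0,0]],"angular":[[0,0,-0.05],[0,0,0]]}';python3 -m jog '{"xyz":[[0,0,0],[0,0,0],[0,0,0],[0,0,0],[0,0,0]],"angular":[[0,0,0],[0,0,0],[0,0,0],[0,0,0],[0,0,0]]}' 1; python3 - <<'E'
from d import *
d(414.5,-360.4,14,0.01)
im=capture("scene");crop("t",im,120,100,260,200,5,"s8.png")
E
```

```text
time: 11.35
tool_pos: [415.8, -360.7, 14.7]
tcp_rot: [3.141, -0.004, 0.012]
contact_force: [-0.2, 0.5, 0.1]
grip_width: 41.2
time: 11.85
tool_pos: [416.2, -361.7, 16.0]
tcp_rot: [3.139, -0.005, 0.011]
contact_force: [0.2, -0.2, -1.2]
grip_width: 14.0
shift units [-0.083  0.063 -0.101] turn units [ 0.029  0.052 -0.012] F [ 0.22  -0.237 -1.169] pos [ 416.165 -361.655   16.028] t 11.85
```

View pics/s8.png

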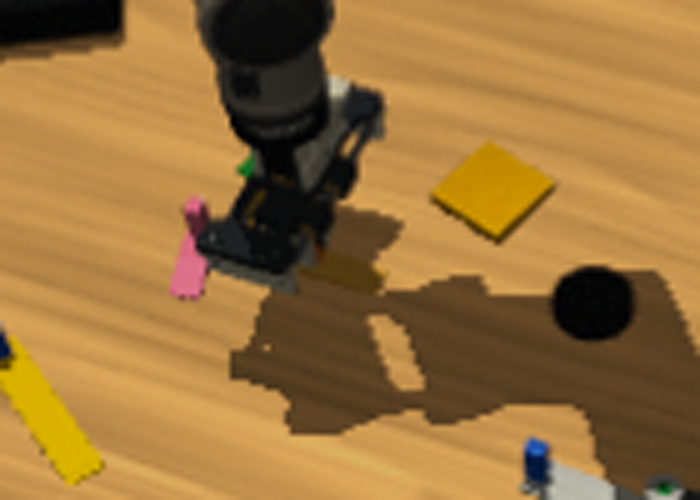

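```bash
python3 -m jog '{"xyz":[[0,0,0.6],[0,0,1],[0,0,1],[0,0,1],[0.3,0.65,0.2],[0.42,0.9,0],[0.42,0.9,0],[0.42,0.9,0],[0.42,0.9,0],[0.42,0.9,0]],"angular":[[0,0,0],[0,0,0],[0,0,0],[0,0,0],[0,0,-0.1],[0,0,-0.1],[0,0,-0.1],[0,0,-0.1],[0,0,-0.1],[0,0,-0.1]]}';python3 -m jog '{"xyz":[[0.42,0.9,0],[0.42,0.9,0],[0.42,0.9,0],[0.42,0.9,0],[0.42,0.9,0],[0.42,0.9,0],[0.42,0.9,0],[0,0,0]],"angular":[[0,0,-0.1],[0,0,-0.1],[0,0,-0.1],[0,0,0],[0,0,0],[0,0,0],[0,0,0],[0,0,0]]}'; python3 - <<'E'
from d import *
d(544.6,-81.9,50,-.083)
E
```

```text
time: 12.9
tool_pos: [465.2, -257.8, 103.2]
tcp_rot: [3.134, -0.01, -0.058]
contact_force: [-0.1, 0.9, -0.7]
grip_width: 13.8
time: 13.7
tool_pos: [527.5, -124.5, 110.8]
tcp_rot: [3.132, -0.016, -0.089]
contact_force: [-0.8, 0.2, -0.5]
grip_width: 13.5
shift units [ 0.856  2.131 -3.038] turn units [0.102 0.147 0.055] F [-0.816  0.166 -0.488] pos [ 527.472 -124.512  110.762] t 13.7
```

```bash
python3 -m jog '{"xyz":[[0.35,0.9,0],[0.3,0.7,-0.2],[0.2,0.5,-0.8],[0,0,-0.8],[0,0,-0.7],[0,0,0]],"angular":[[0.05,0.07,0.05],[0.05,0.07,0],[0,0,0],[0,0,0],[0,0,0],[0,0,0]]}'; python3 - <<'E'
from d import *
d(544.6,-81.9,21,-.083)
im=capture("scene");crop("t",im,200,150,280,220,8,"s9.png")
im=capture("top");crop("t",im,220,140,320,230,7,"t9.png")
E
```

```text
time: 14.3
tool_pos: [545.5, -82.7, 61.7]
tcp_rot: [3.14, -0.003, -0.083]
contact_force: [0.2, -0.4, -1.1]
grip_width: 13.8
shift units [-0.043  0.041 -2.033] turn units [ 0.02   0.025 -0.001] F [ 0.204 -0.378 -1.147] pos [545.463 -82.726  61.652] t 14.3
```

View pics/s9.png

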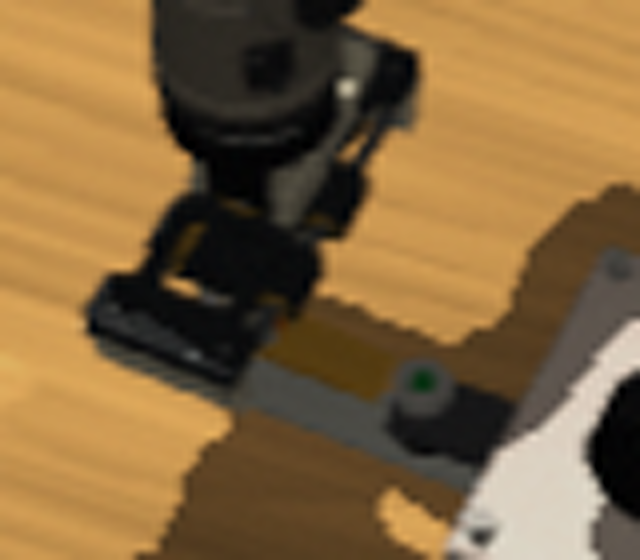

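View pics/t9.png

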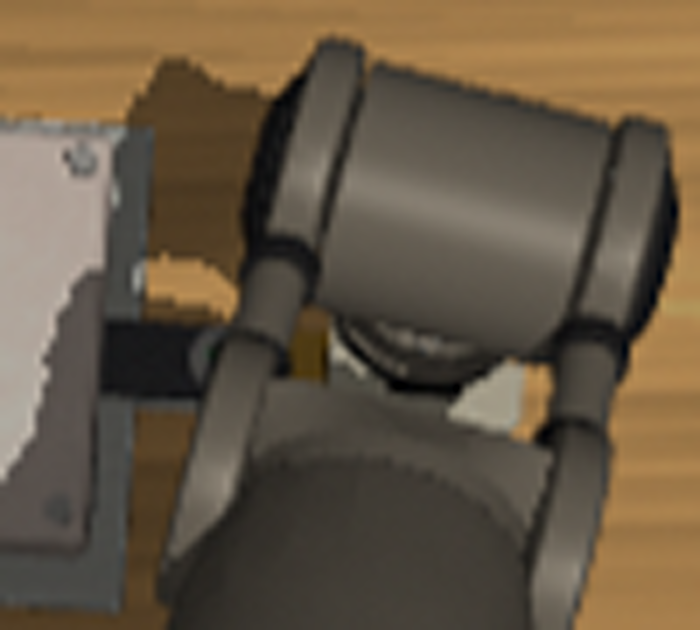

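```bash
python3 -m jog '{"xyz":[[0,0,-0.6],[0,0,-0.5],[0,0,-0.3]],"angular":[[0,0,0],[0,0,0],[0,0,0]]}';python3 -m jog '{"xyz":[[-0.05,0,-0.2],[0,0,-0.1],[0,0,0]],"angular":[[0,0,0],[0,0,0],[0,0,0]]}'; python3 -c "
from d import *
d(544.6,-81.9,20.5,-.083)"
```

```text
time: 14.7
tool_pos: [548.2, -84.3, 36.1]
tcp_rot: [3.138, -0.011, -0.084]
contact_force: [0.4, -0.3, -1.0]
grip_width: 13.6
time: 15.0
tool_pos: [546.4, -84.2, 28.3]
tcp_rot: [3.138, -0.009, -0.084]
contact_force: [0.3, -0.5, -0.8]
grip_width: 14.0
shift units [-0.09   0.116 -0.39 ] turn units [0.038 0.081 0.01 ] F [ 0.288 -0.521 -0.788] pos [546.398 -84.219  28.309] t 15.0
```

```bash
python3 -m jog '{"xyz":[[-0.08,0.03,-0.2],[0,0,-0.1]],"angular":[[0.04,0.08,0],[0,0,0]]}';python3 -m jog '{"xyz":[[0,0,-0.08],[0,0,-0.05]],"angular":[[0,0,0],[0,0,0]]}'; python3 -c "
from d import *
d(544.6,-81.9,20.5,-.083)"
```

```text
time: 15.2
tool_pos: [545.0, -83.6, 22.5]
tcp_rot: [-3.141, -0.0, -0.084]
contact_force: [0.3, -0.6, 0.2]
grip_width: 14.1
time: 15.4
tool_pos: [545.3, -83.7, 20.9]
tcp_rot: [-3.142, -0.001, -0.084]
contact_force: [-6.4, 1.3, 17.8]
grip_width: 13.5
shift units [-0.033  0.089 -0.018] turn units [0.    0.009 0.008] F [-6.415  1.26  17.755] pos [545.264 -83.688  20.858] t 15.4
```

```bash
python3 -m jog '{"xyz":[[-0.03,0.03,0.04],[0,0,0]],"angular":[[0,0,0],[0,0,0]]}'; python3 -c "
from d import *
d(544.6,-81.9,20.5,-.083)"
```

```text
time: 15.6
tool_pos: [545.0, -83.1, 22.3]
tcp_rot: [3.141, -0.002, -0.084]
contact_force: [1.2, 1.5, -0.9]
grip_width: 13.9
shift units [-0.018  0.062 -0.088] turn units [0.003 0.02  0.008] F [ 1.235  1.51  -0.885] pos [544.965 -83.147  22.265] t 15.6
```

```bash
python3 -m jog '{"xyz":[[0.02,0.3,-0.05],[0.02,0.3,0],[0,0,0]],"angular":[[0,0,0],[0,0,0],[0,0,0]]}';python3 -m jog '{"xyz":[[0.01,0.15,0]],"angular":[[0,0,0]]}';python3 -m jog '{"xyz":[[0.01,0.15,0]],"angular":[[0,0,0]]}'; python3 -c "
from d import *
d(551.4,-0.2,21,-.083)"
```

```text
time: 15.9
tool_pos: [545.8, -70.0, 20.9]
tcp_rot: [-3.141, -0.002, -0.084]
contact_force: [0.3, 0.7, 2.0]
grip_width: 13.8
time: 16.0
tool_pos: [546.3, -67.7, 21.0]
tcp_rot: [3.14, -0.003, -0.083]
contact_force: [-2.0, -10.2, 2.7]
grip_width: 14.0
time: 16.1
tool_pos: [546.8, -65.9, 21.2]
tcp_rot: [3.138, -0.003, -0.082]
contact_force: [-0.9, -7.1, -0.8]
grip_width: 13.8
shift units [ 0.231  3.287 -0.01 ] turn units [ 0.041  0.03  -0.008] F [-0.919 -7.092 -0.836] pos [546.784 -65.947  21.201] t 16.1
```

```bash
for i in 1 2 3; do python3 -m jog '{"xyz":[[0.01,0.12,0]],"angular":[[0,0,0]]}' | egrep 'pos|force'; done; python3 -c "
from d import *
d(551.4,-0.2,21,-.083)"
```

```text
tool_pos: [547.2, -64.7, 21.3]
contact_force: [-0.3, -6.9, -0.3]
tool_pos: [547.6, -63.6, 21.4]
contact_force: [-0.9, -6.8, -0.2]
tool_pos: [548.0, -62.4, 21.5]
contact_force: [-0.1, -6.5, 0.4]
shift units [ 0.168  3.108 -0.026] turn units [ 0.103  0.042 -0.025] F [-0.088 -6.482  0.402] pos [548.041 -62.368  21.512] t 16.4
```

```bash
for i in 1 2 3; do python3 -m jog '{"xyz":[[-0.02,0.14,0]],"angular":[[0.05,0.02,0]]}' | egrep 'pos|force'; done; python3 -c "
from d import *
d(551.4,-0.2,21,-.083)"
```

```text
tool_pos: [547.9, -60.6, 21.5]
contact_force: [0.3, -5.8, -2.1]
tool_pos: [547.5, -58.8, 21.3]
contact_force: [0.5, -4.6, -3.8]
tool_pos: [547.1, -56.9, 21.0]
contact_force: [-0.4, -5.6, -2.0]
shift units [0.213 2.833 0.001] turn units [-0.    -0.014 -0.038] F [-0.42  -5.595 -2.007] pos [547.143 -56.858  20.989] t 16.7
```

```bash
for i in 1 2 3; do python3 -m jog '{"xyz":[[0,0.12,0]],"angular":[[0,0,0]]}' | egrep 'pos|force'; done; python3 -c "
from d import *
d(551.4,-0.2,21,-.083)"
```

```text
tool_pos: [547.3, -55.8, 21.0]
contact_force: [-0.6, -7.7, 1.4]
tool_pos: [547.5, -54.7, 21.1]
contact_force: [-1.3, -6.9, 1.3]
tool_pos: [547.8, -53.6, 21.2]
contact_force: [-0.9, -6.5, -0.4]
shift units [ 0.182  2.67  -0.011] turn units [ 0.059 -0.003 -0.048] F [-0.946 -6.474 -0.357] pos [547.766 -53.596  21.22 ] t 17.0
```

```bash
for i in 1 2 3; do python3 -m jog '{"xyz":[[-0.01,0.12,0]],"angular":[[0.02,0,-0.01]]}' | egrep 'pos|force'; done; python3 -c "
from d import *
d(551.4,-0.2,21,-.083)"
```

```text
tool_pos: [547.8, -52.4, 21.3]
contact_force: [-0.6, -5.3, -1.4]
tool_pos: [547.8, -51.1, 21.2]
contact_force: [-0.4, -4.5, -1.4]
tool_pos: [547.8, -49.8, 21.2]
contact_force: [-0.2, -6.5, -0.8]
shift units [ 0.182  2.479 -0.011] turn units [ 0.052  0.008 -0.028] F [-0.186 -6.49  -0.806] pos [547.751 -49.78   21.216] t 17.3
```

```bash
for i in 1 2 3; do python3 -m jog '{"xyz":[[-0.01,0.12,0]],"angular":[[0.02,0,-0.01]]}' | egrep 'pos|force'; done; python3 -c "
from d import *
d(551.4,-0.2,21,-.083)"
```

```text
tool_pos: [547.7, -48.5, 21.2]
contact_force: [0.2, -5.3, -1.0]
tool_pos: [547.7, -47.3, 21.1]
contact_force: [0.1, -6.6, -0.8]
tool_pos: [547.7, -46.0, 21.1]
contact_force: [-1.2, -6.3, -0.8]
shift units [ 0.184  2.289 -0.006] turn units [ 0.044  0.018 -0.006] F [-1.157 -6.288 -0.798] pos [547.718 -45.982  21.129] t 17.6
```

Steady at about 6 N. Continuing in ~1.2 mm steps.

```bash
for i in 1 2; do python3 -m jog '{"xyz":[[0,0.12,0]],"angular":[[0.02,0,0]]}' | egrep 'pos|force'; done; python3 -c "
from d import *
im=capture('scene');crop('t',im,200,150,280,220,8,'s10.png')"
```

```text
tool_pos: [547.8, -44.7, 21.1]
contact_force: [-0.7, -6.1, -0.2]
tool_pos: [548.0, -43.4, 21.1]
contact_force: [-0.3, -6.4, -0.3]
```

```bash
for i in 1 2; do python3 -m jog '{"xyz":[[0,0.12,0]],"angular":[[0.02,0,0]]}' | egrep 'pos|force'; done
```

```text
tool_pos: [548.1, -41.7, 21.0]
contact_force: [-1.4, -6.1, -0.4]
tool_pos: [548.3, -40.3, 20.9]
contact_force: [-0.4, -5.8, -1.1]
```

View pics/s10.png

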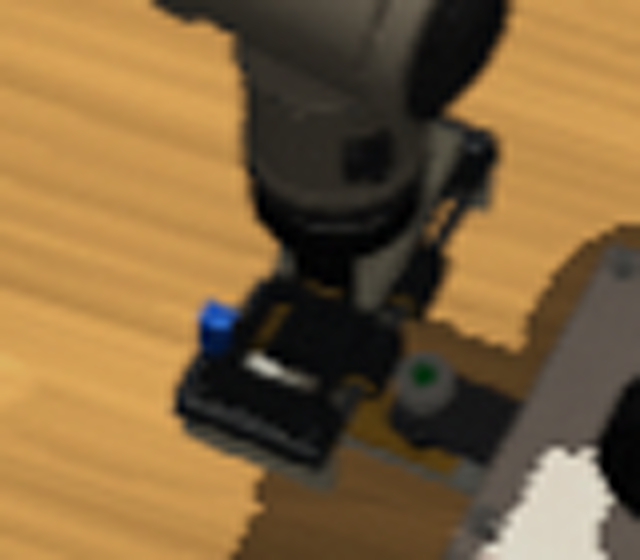

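```bash
for i in 1 2; do python3 -m jog '{"xyz":[[0,0.11,0]],"angular":[[0.02,0,0]]}' | egrep 'pos|force'; done
```

```text
tool_pos: [548.4, -39.0, 20.9]
contact_force: [0.1, -5.9, -1.3]
tool_pos: [548.5, -37.8, 20.9]
contact_force: [-0.8, -5.2, -0.3]
```

```bash
for i in 1 2; do python3 -m jog '{"xyz":[[0,0.11,0]],"angular":[[0.02,0,0]]}' | egrep 'pos|force'; done
```

```text
tool_pos: [548.7, -36.5, 20.9]
contact_force: [-0.1, -5.7, 0.4]
tool_pos: [548.8, -35.3, 20.9]
contact_force: [-0.9, -5.5, -0.9]
```

```bash
python3 -m jog '{"xyz":[[0,0.11,0]],"angular":[[0,0,0]]}' | egrep 'pos|force';python3 - <<'E'
from d import *
d(551.4,-0.2,21,-.083)
im=capture('scene');crop('t',im,200,150,280,220,8,'s11.png')
print('knob px',)
h=cv2.cvtColor(im,cv2.COLOR_RGB2HSV).astype(int);m=(h[...,0]>40)&(h[...,0]<80)&(h[...,1]>60);m[:190]=0;m[206:]=0;m[:,:244]=0;m[:,262:]=0
v,u=np.nonzero(m);print(u.mean(),v.mean())
for z in(48,52,56,60,64,68): print(z,proj("scene",[550.8,0,z]))
E
```

```text
tool_pos: [548.9, -34.3, 20.9]
contact_force: [-0.8, -9.9, 0.0]
shift units [0.123 1.706 0.003] turn units [ 0.02   0.038 -0.033] F [-0.799 -9.945  0.032] pos [548.936 -34.321  20.94 ] t 18.55
knob px
252.5 196.2
48 [252.48  198.998]
52 [252.484 198.432]
56 [252.487 197.863]
60 [252.49  197.292]
64 [252.493 196.718]
68 [252.496 196.141]
```

View pics/s11.png

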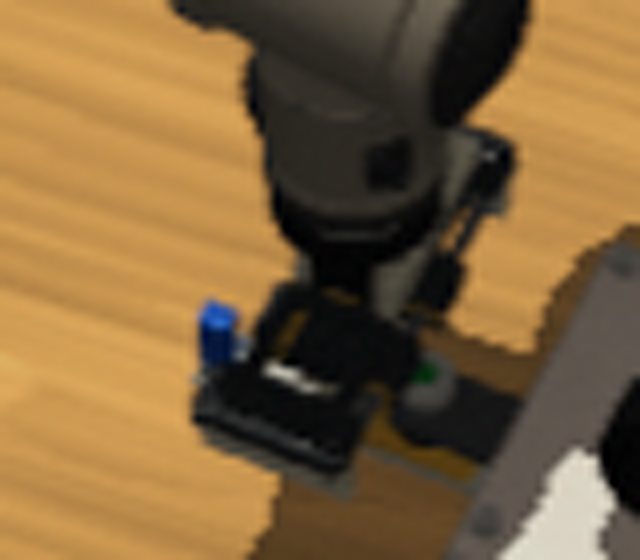

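```bash
python3 -c "
from d import *
d(551.4,-0.2,21,-.083)"; python3 -m jog '{"xyz":[[0,0,0]],"angular":[[0,0,0]]}' | egrep 'pos|force'
```

```text
shift units [0.122 1.702 0.003] turn units [ 0.022  0.038 -0.034] F [-0.848 -6.846 -0.398] pos [548.963 -34.249  20.94 ] t 18.6
tool_pos: [549.0, -34.4, 20.9]
contact_force: [-1.0, 2.2, 1.0]
```

```bash
python3 -m jog '{"xyz":[[0,0.06,0]],"angular":[[0,0,0]]}' | egrep 'pos|force'; python3 -m jog '{"xyz":[[0,0.07,0]],"angular":[[0,0,0]]}' | egrep 'pos|force'
```

```text
tool_pos: [549.0, -34.1, 21.0]
contact_force: [-0.5, -10.1, 1.1]
tool_pos: [549.0, -34.1, 21.1]
contact_force: [-2.0, -10.7, 0.0]
```

```bash
python3 -m jog '{"xyz":[[0,0,0],[0,0,0],[0,0,0],[0,0,0],[0,0,0.4],[0,0,0.8],[0,0,1],[0,0,1],[0,0,1],[0,0,0]],"angular":[[0,0,0],[0,0,0],[0,0,0],[0,0,0],[0,0,0],[0,0,0],[0,0,0],[0,0,0],[0,0,0],[0,0,0]]}' 0.1;  python3 -m jog '{"xyz":[[-0.1,-0.9,0],[-0.1,-0.9,0],[-0.1,-0.9,0],[-0.1,-0.9,0],[-0.1,-0.9,0],[-0.1,-0.9,0],[0,0,0]],"angular":[[0,0,0],[0,0,0],[0,0,0],[0,0,0],[0,0,0],[0,0,0],[0,0,0]]}' 1; python3 - <<'E'
from d import *
im=capture('scene');crop('t',im,200,150,330,250,6,'s12.png')
im2=capture('top');crop('t',im2,200,140,320,240,6,'t12.png')
def g(im,b):
    h=cv2.cvtColor(im,cv2.COLOR_RGB2HSV).astype(int);m=(h[...,0]>40)&(h[...,0]<80)&(h[...,1]>60);k=m*0;k[b[1]:b[3],b[0]:b[2]]=1;v,u=np.nonzero(m&(k>0));return u.mean(),v.mean()
a=g(im2,(240,180,262,202));b=g(im,(244,190,262,206));print(a,b,tri(a,b))
E
```

```text
time: 19.9
tool_pos: [548.6, -31.9, 110.1]
tcp_rot: [3.138, -0.004, -0.078]
contact_force: [0.1, 0.1, -0.4]
grip_width: 41.6
time: 20.6
tool_pos: [534.4, -141.6, 107.4]
tcp_rot: [3.139, -0.002, -0.075]
contact_force: [0.9, 0.1, -0.5]
grip_width: 0.4
(np.float64(250.5), np.float64(190.0)) (np.float64(252.875), np.float64(196.125)) (array([550.7,   0.1,  68.2]), np.float64(2.585422294155443))
```

View pics/s12.png

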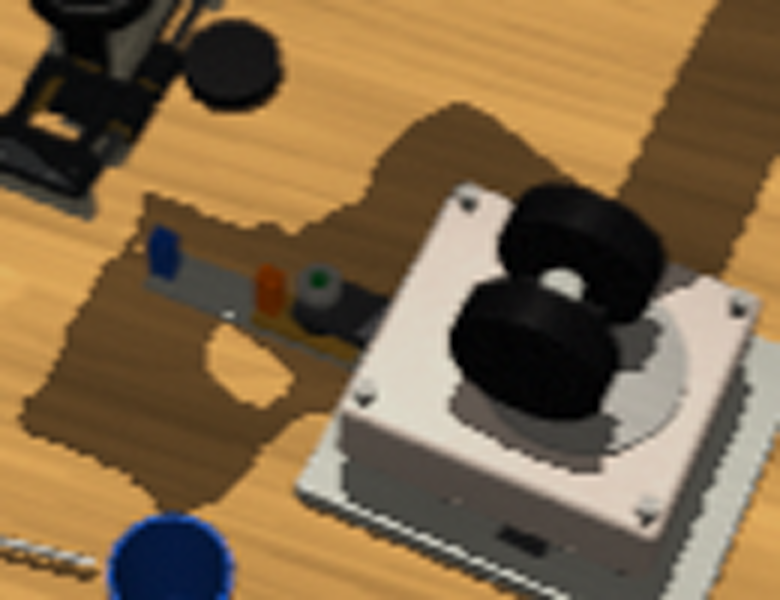

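View pics/t12.png

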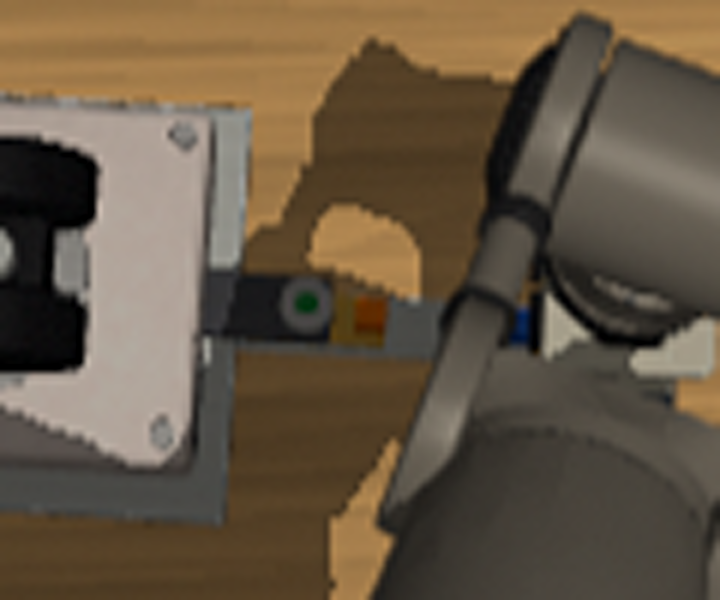

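```bash
python3 -m jog '{"xyz":[[0.1,0.9,0],[0.1,0.9,0],[0.1,0.9,0],[0.1,0.9,0],[0.1,0.9,0],[0.1,0.9,0],[0.1,0.9,0],[0.1,0.4,0],[0,0,-0.4],[0,0,0]],"angular":[[0,0,0],[0,0,0],[0,0,0],[0,0,0],[0,0,0],[0,0,0],[0,0,0],[0,0,0],[0,0,0],[0,0,0]]}'; python3 -c "
from d import *
d(551,0,65,-.083)"
```

```text
time: 21.7
tool_pos: [548.6, 8.8, 96.6]
tcp_rot: [-3.14, 0.003, -0.066]
contact_force: [-0.2, -0.9, -0.4]
grip_width: 0.1
shift units [ 0.12  -0.439 -1.58 ] turn units [-0.016 -0.026 -0.162] F [-0.19  -0.927 -0.393] pos [548.591   8.777  96.6  ] t 21.7
```

```bash
python3 -m jog '{"xyz":[[0.12,-0.4,0],[0,0,-0.3],[0,0,-0.3],[0,0,-0.2],[0,0,0]],"angular":[[0,0,-0.15],[0,0,0],[0,0,0],[0,0,0],[0,0,0]]}'; python3 - <<'E'
from d import *
d(551,0,65,-.083)
im=capture('scene');crop('t',im,200,140,300,220,7,'s13.png')
E
```

```text
time: 22.2
tool_pos: [550.8, -2.7, 78.4]
tcp_rot: [-3.141, 0.004, -0.087]
contact_force: [-0.2, -0.3, -0.2]
grip_width: 0.3
shift units [ 0.011  0.134 -0.669] turn units [-0.014 -0.039  0.036] F [-0.176 -0.278 -0.166] pos [550.773  -2.689  78.382] t 22.2
```

View pics/s13.png

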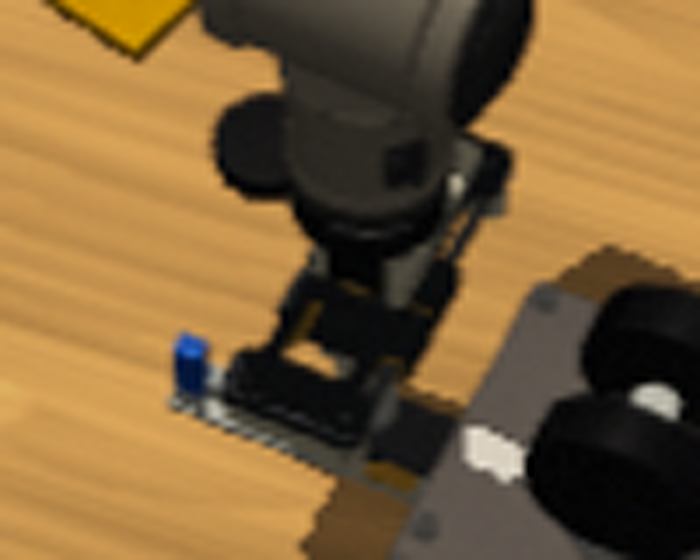

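Fingertips are over the knob (at about 385,410 in the crop). Stepping down gently.

```bash
for i in 1 2; do python3 -m jog '{"xyz":[[0,0.05,-0.2]],"angular":[[0,0,0]]}' | egrep 'pos|force'; done;  for i in 1 2 3; do python3 -m jog '{"xyz":[[0,0,-0.12]],"angular":[[0,0,0]]}' | egrep 'pos|force'; done
```

```text
tool_pos: [551.3, -1.9, 75.0]
contact_force: [0.7, 0.5, 0.3]
tool_pos: [551.4, -0.8, 70.8]
contact_force: [0.0, 0.3, -0.2]
tool_pos: [551.3, -0.5, 68.0]
contact_force: [0.2, 0.1, -0.8]
tool_pos: [551.3, -0.4, 65.4]
contact_force: [-0.2, -0.2, 0.5]
tool_pos: [551.3, -0.4, 63.0]
contact_force: [-1.5, -0.9, 4.3]
```

```bash
for i in 1 2 ; do python3 -m jog '{"xyz":[[0,0,-0.12]],"angular":[[0,0,0]]}' | egrep 'pos|force'; done; python3 -m jog '{"xyz":[[0,0,0]],"angular":[[0,0,0]]}' | egrep 'pos|force'
```

```text
tool_pos: [551.4, -0.4, 60.8]
contact_force: [-2.0, -0.5, 5.5]
tool_pos: [551.4, -0.4, 58.8]
contact_force: [-2.3, 0.0, 8.4]
tool_pos: [551.3, -0.4, 59.2]
contact_force: [-3.2, 0.8, 8.4]
```

```bash
python3 -m jog '{"xyz":[[0,0,-0.02],[0,0,-0.02],[0,0,-0.02],[0,0,-0.02]],"angular":[[0,0,0],[0,0,0],[0,0,0],[0,0,0]]}' | egrep 'pos|force';python3 -m jog '{"xyz":[[0,0,-0.02],[0,0,-0.02]],"angular":[[0,0,0],[0,0,0]]}' | egrep 'pos|force'; python3 -m jog '{"xyz":[[0.05,0,0.3],[0,0,0.5],[0,0,0.8],[0,0,1],[0,0,1],[0,-0.5,1],[0,-0.9,0.5],[0,-0.9,0],[0,-0.9,0],[0,-0.9,0]],"angular":[[0,0,0],[0,0,0],[0,0,0],[0,0,0],[0,0,0],[0,0,0],[0,0,0],[0,0,0],[0,0,0],[0,0,0]]}'; python3 -m jog '{"xyz":[[0,-0.9,0],[0,-0.9,0],[0,-0.9,0],[0,-0.9,0],[0,-0.9,0],[0,0,0],[0,0,0]],"angular":[[0,0,0],[0,0,0],[0,0,0],[0,0,0],[0,0,0],[0,0,0],[0,0,0]]}'; python3 - <<'E'
from d import *
im=capture('scene');crop('t',im,130,110,340,260,3.8,'s14.png')
im2=capture('top');crop('t',im2,200,140,320,240,6,'t14.png');cv2.imwrite('pics/tfull.png',im2[:,:,::-1])
def g(im,b):
    h=cv2.cvtColor(im,cv2.COLOR_RGB2HSV).astype(int);m=(h[...,0]>40)&(h[...,0]<80)&(h[...,1]>60);k=m*0;k[b[1]:b[3],b[0]:b[2]]=1;v,u=np.nonzero(m&(k>0));return u.mean(),v.mean()
a=g(im2,(240,180,262,202));b=g(im,(244,190,262,206));print(a,b,tri(a,b))
E
```

```text
tool_pos: [551.4, -0.4, 60.3]
contact_force: [-1.9, -0.7, 7.1]
tool_pos: [551.4, -0.4, 60.7]
contact_force: [-1.5, -0.3, 6.5]
time: 24.65
tool_pos: [553.2, -82.4, 172.6]
tcp_rot: [-3.141, -0.006, -0.081]
contact_force: [0.8, -0.6, -0.0]
grip_width: 0.3
time: 25.35
tool_pos: [553.6, -177.8, 176.6]
tcp_rot: [3.141, -0.01, -0.084]
contact_force: [0.0, -0.2, 0.6]
grip_width: 0.2
(np.float64(250.5), np.float64(190.0)) (np.float64(252.875), np.float64(196.125)) (array([550.7,   0.1,  68.2]), np.float64(2.585422294155443))
```

View pics/s14.png

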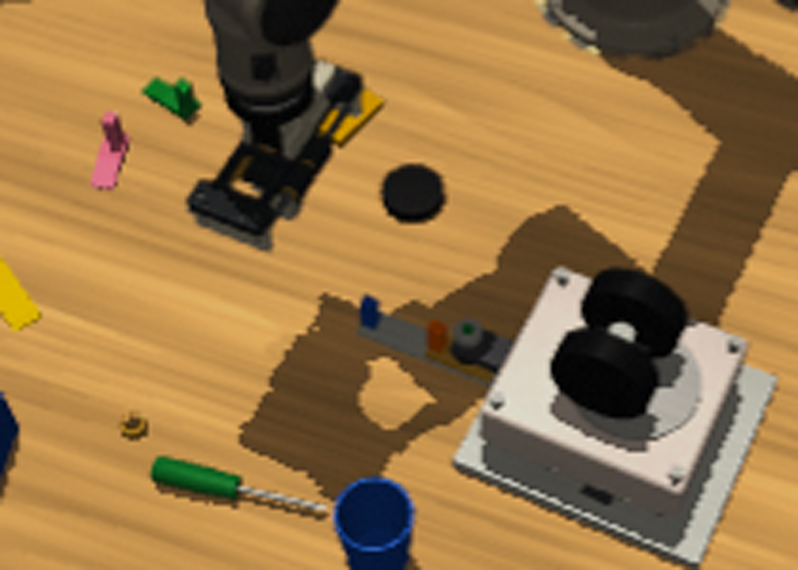

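View pics/t14.png

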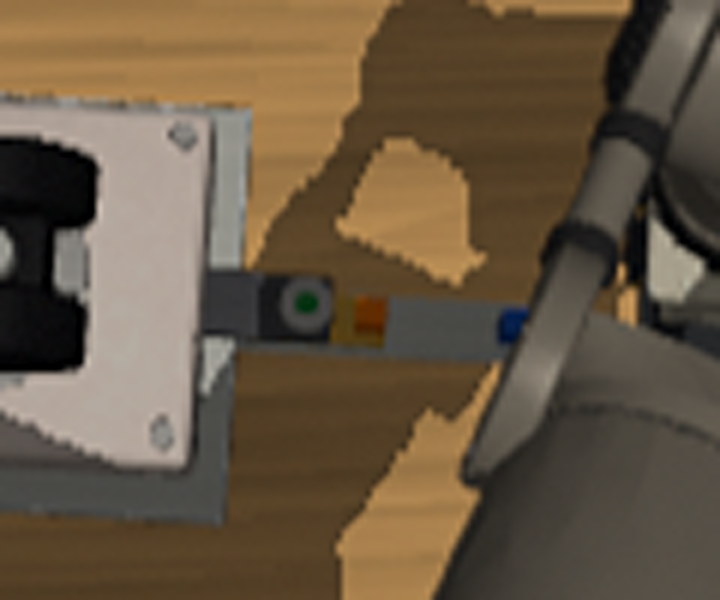

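```bash
python3 -c "
from plant import bot
print(bot.close_job())"
```

```text
the job is handed in; nothing more can be done
None
```

The head is shimmed and level, and the job was handed in at about 25 s with the robot clear of everything.

- **Flat shim:** I slid it under the foot at about 4–9 N. It then stopped dead against the plate: the push jumped to 18–19 N with no further movement, at the predicted 144 mm position. A second push gave the same result.
- **Tapered shim:** It slid in on top at a steady 6 N or so. With the tip about 28 mm past the foot the push rose to about 10–10.7 N, roughly 1.75 times the sliding force, and the shim stopped moving. That is more than half as much again but below twice, so I stopped there.
- **Level check:** By triangulation the knob rose about 8.6 mm, against 8 mm expected. Its absolute height came out at 68 mm, 2 mm above the stated range. Contact at about 65 mm when I pressed it disagrees with that and is the more believable figure.
- **Knob press:** I pressed at 6.5–8.4 N for about 0.7 s. The knob's image position was identical before and after.
- **Last pictures:** Both tabs are in place. The other objects visible in them look untouched, but I did not measure their positions.

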